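# Thread the blue napkin ring onto the stand and cap the rod

### The arm

A 6-joint arm with a two-finger parallel gripper is mounted at the origin on the work surface. World frame = base frame: x ahead of the robot, y to its left, z up, the work surface at z = 0. Lengths are in m, angles in degrees, forces in N, time in s.
With the tool pointing down it reaches from about 0.4 to 0.825 m from the base axis. Payload 7 kg.
Tool frame: the origin (TCP) lies midway between the tips of the shut fingers; the grasp point (between the pads) lies 19 mm behind it; z points along the fingers, y is the line along which they close (so a half turn about z gives the same grasp; the last joint's range is limited). The gripper opens to 88 mm and grips with 3 to 60 N. Pads are 19 mm wide; open, the fingers measure 130 mm over their backs; the gripper's body (78 mm by 193 mm) begins 47 mm behind the grasp point.
Start: joints at [93.341, 20.546, 0.682, 0, -70.136, -16.507], TCP at [0.154, 0.657, 0.2] pointing down, gripper open.
Joint ranges: [-176.03, 176.03], [-82.01, 121.73], [-58.28, 71.71], [-173.87, 95.51], [-174.79, -0.11], [-173.66, 173.66]. Speed limits (degrees/s): [136.94, 136.94, 172.46, 180, 180, 180].

### API

Orientations are given as [roll, pitch, yaw] about the fixed x, y, z axes, in that order (R = Rz(yaw) Ry(pitch) Rx(roll)).
In Python, from plant import ctrl gives the robot as it stands.
- The arm moves only by the tool step_arm, never from a script. Its argument "rows" is a list of rows, each a list of 3 entries, a list of its own where there are three numbers: the closure, from 0 (fully open) to 1 (shut), then the shift along the world's x, y, z in mm, then the turn, a rotation vector about the world's x, y, z in rad. A call has exactly 5 rows; each row is the pose to reach, as a shift and turn from the pose commanded when the call began; what a row does not reach only later rows make up. A row lasts 1/12 s, in which the tool goes at most 41.7 mm and 7.16 degrees, less where a joint would pass 70% of its speed; a pose out of reach is approached as far as the arm can. A call with a gripper value outside its range is refused whole. The fingers move at their own pace and stop on an object; the grip force is fixed at half the most. Time passes only in rows, so rows that repeat a pose let the fingers close, or fill a call up. It gives the time, the measured TCP pose, the force, the opening and the grip force at its end, in the units of the state.
- ctrl.get_obs(): the state, without advancing time (a new reading comes with each control period).
- ctrl.snapshot(name): name is "side" or "top"; returns the picture (480x640x3 uint8, red, green, blue); there is no depth.
- ctrl.camera_model(name): a dict with "intrinsics" (3x3 intrinsics, pixels), "R" (3x3) and "t" (3): a world point X has camera coordinates R X + t. Camera axes: x right, y down, z forward; pixel columns grow to the right and rows downward; lengths in m; the calibration is good to about 2 mm. A picture is of the moment at which its call begins. camera_model takes no time and is no camera call.
- ctrl.close_job(): hands the job in; it is judged then, once.
The state is a dict: "clock": time; "joint_pos": joint angles; "qvel": joint speeds; "tau": joint torques, N m; "tool_pos": TCP position; "orientation": TCP orientation; "force": force on the tool from outside, world axes, zero at the start; "moment": the same for the moment, N m; "opening": finger opening in m; "gripper_force": force on a finger pad.
Only numpy, scipy, OpenCV 4.12 (cv2) and the standard library are available. Lean on these libraries where they do the work, as an engineer would, in place of code of your own. Each camera call takes 0.05 s, during which the arm holds its last target. There are 200 camera calls.

### The job

The napkin-ring stand on the café table already holds the wooden ring. Thread the blue napkin ring onto the rod next and let it hang there, then slip the red end cap fully onto the end of the rod so that it hangs there by itself. Leave the green ring where it stands.

Things in the scene. Friction and masses are not known exactly. Their poses are not given: they have to be found in the camera images.
- rod_tip (a point): Centre of the free end of the fixed stand's level square steel rod, 14 x 14 mm, 120 mm above the table. +y points out of the free end, along the rod (world +y within 15 degrees). The post (18 mm thick, no higher than the rod) is at y = -175 mm on a marble foot 110 x 110 x 16 mm. A loose wooden ring, sized as the blue one, hangs within y = -149 to -115 mm; the rest of the rod is bare.
- ring_blue_mid (a point): Centre of the loose blue napkin ring, a square tube 50 mm wide (x), 50 tall (z), 28 long (y), walls 6; 38 x 38 mm hole right through along y. About 40 g. Stands on the table, hole level, y within 20 degrees of world y, ends alike. Grip its outer x sides from above. Hung on the rod, its centre is 12 mm below the rod's centre line. The last 44 mm of rod are for the cap.
- cap_mid (a point): Centre (less knob) of the loose red end cap, 50 mm wide (x), 50 tall (z), 50 long (y), walls 6; 38 x 38 mm blind hole, 44 deep, open at the -y end; a brass ball knob juts 15 mm from the closed end. About 60 g. Lies on the table, hole level, mouth facing world -y within 20 degrees. Grip its outer x sides from above. Fully on, the rod meets its end wall, its centre is 19 mm back from the tip, 12 mm below the rod's centre line.
- ring_green_mid (a point): Centre of the loose green napkin ring, same shape and size as the blue one. It stands in a loose row with the blue ring and the cap, in any order, centres at least 90 mm apart along world y. Not wanted.
Mind the look-alikes: they are no part of the job. What is meant by the part that bears cap_mid is not turquoise, and is the larger of those in its own colour.

How it is judged:
By the outcome, as a careful person would: the job done as asked, in the order asked, and still so for the second after the job is handed in, with the robot touching nothing.
It also fails if it takes over 51 s, if anything falls off the work surface, if the arm or the gripper's body presses on something with over 40 N, if the wrist force passes 120 N, or if a joint passes its speed limit or range.

## Working session

There is one attempt and no reset: what is moved stays moved. The work goes in short steps, Python scripts to look and compute and a tool call to move; the robot and the scene stay as the last step left them, time stands still between calls to the robot, and variables do not carry over. Pictures are saved under pics/ and viewed, at most 10 in all, crops included, and the job is handed in when it is done.

Besides the shell and the picture viewer there is one more tool, called after "Call:" as name(argument=value, ...) on one line, values as JSON. step_arm: Moves the arm, as the interface text tells. Its arguments: {"type":"object","properties":{"rows":{"type":"array"}},"required":["rows"]}

```bash
mkdir -p pics; python3 - <<'E'
from plant import ctrl
import cv2
for n in ("side","top"):
    im=ctrl.snapshot(n); cv2.imwrite(f"pics/{n}0.png",im[:,:,::-1])
    m=ctrl.camera_model(n); print(n,m["intrinsics"],m["R"],m["t"])
print(ctrl.get_obs())
E
```

```text
side [[481.43228133   0.         320.56691254]
 [  0.         481.43228133 235.61859626]
 [  0.           0.           1.        ]] [[-0.99951572 -0.02928044 -0.01053478]
 [-0.00951028  0.60978004 -0.79251364]
 [ 0.02962905 -0.79202965 -0.6097632 ]] [ 0.47756526 -0.0040079   0.94486304]
top [[517.61663461   0.         320.02972292]
 [  0.         517.61663461 239.75076194]
 [  0.           0.           1.        ]] [[ 0.02751394 -0.99903713  0.03417292]
 [-0.99212011 -0.0314717  -0.12127331]
 [ 0.12223202 -0.03056693 -0.99203074]] [0.11978765 0.50424487 0.77314584]
{'clock': 0.1, 'joint_pos': array([ 9.33415330e+01,  2.05864137e+01,  6.37725895e-01, -1.73454534e-02,
       -7.01368110e+01, -1.65067709e+01]), 'qvel': array([-0.00136333, -0.11971613, -0.01646982, -0.07321023, -0.00953059,
        0.07048667]), 'tau': array([-1.81631367e-03, -5.84157908e+01,  2.93753582e+01,  7.01550096e+00,
        1.01966097e-02, -6.09432027e-05]), 'tool_pos': array([0.15366463, 0.65676792, 0.19941815]), 'orientation': array([ 1.79913392e+02, -8.66016037e-03, -1.31711371e+01]), 'force': array([ 0.38015839,  0.38894107, -0.38307438]), 'moment': array([-0.0865648 , -0.02083579, -0.01676258]), 'gripper_force': 0.0, 'opening': 0.0877179081462976}
```

View pics/side0.png

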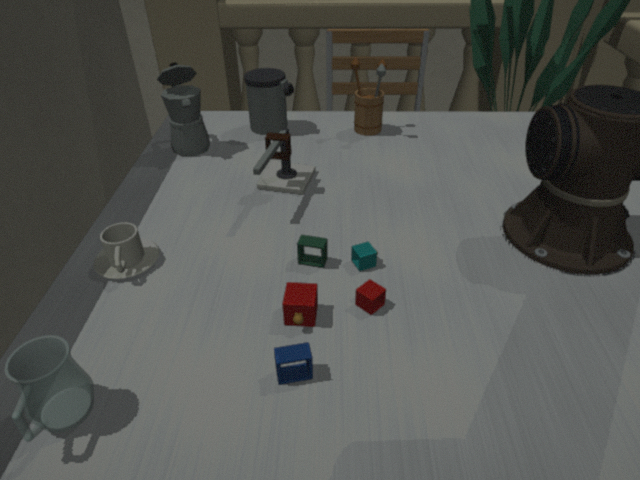

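View pics/top0.png

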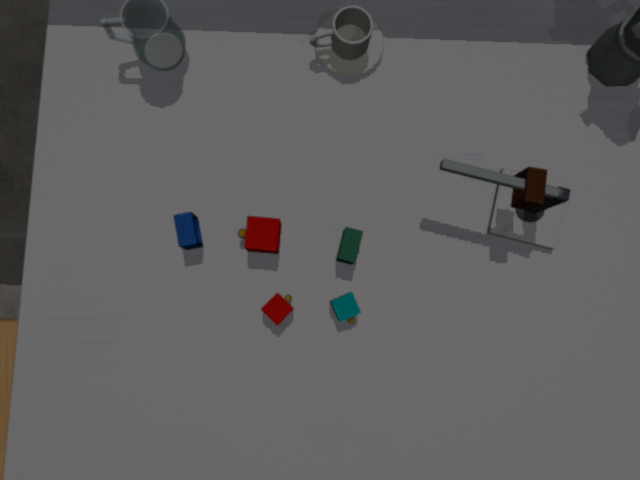

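The side view shows the blue ring at (294,363), the large red cap at (300,304), the small red cap at (371,297), the turquoise cap at (364,256), the green ring at (312,250), and the rod tip near (262,165). In the top view they are at blue (189,230), large red (263,235), small red (278,309), turquoise (345,306), green (349,245), and rod tip (444,165).
Cap candidates are red (263,235), red (278,309) and turquoise (345,306). The one at (263,235) fits, because it is red and the larger of the two red ones. I'll confirm this in an enlarged crop.

```bash
python3 - <<'E'
import cv2,numpy as np
t=cv2.imread("pics/top0.png"); s=cv2.imread("pics/side0.png")
def crop(im,x,y,w,h,k):
    c=cv2.resize(im[y:y+h,x:x+w],None,fx=k,fy=k,interpolation=cv2.INTER_CUBIC)
    return np.clip(c.astype(float)*1.6,0,255).astype(np.uint8)
cv2.imwrite("pics/c1.png",crop(t,165,200,200,130,4))   # 800x520
a=crop(t,430,145,150,60,5); b=crop(s,240,120,150,60,5)
cv2.imwrite("pics/c2.png",np.vstack([a,b]))
cv2.imwrite("pics/c3.png",crop(s,260,225,133,160,3.75*1.0) if 0 else crop(s,260,230,140,155,3.8))
E
```

```text
(no output)
```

View pics/c1.png

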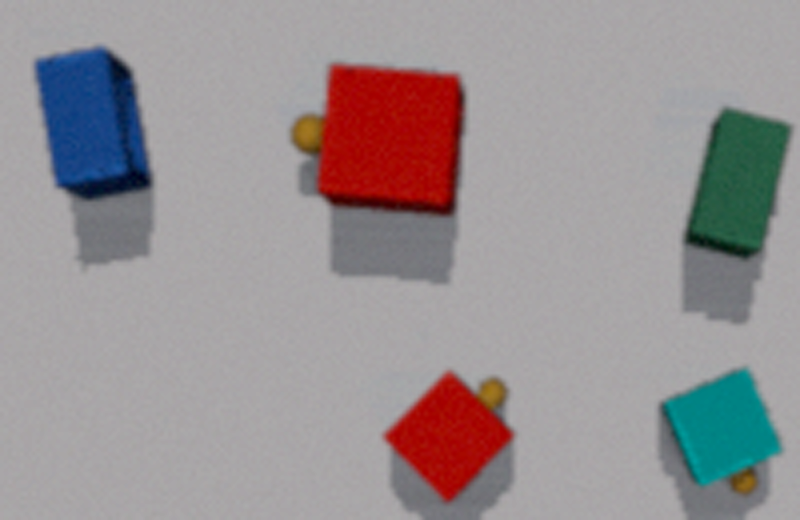

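View pics/c2.png

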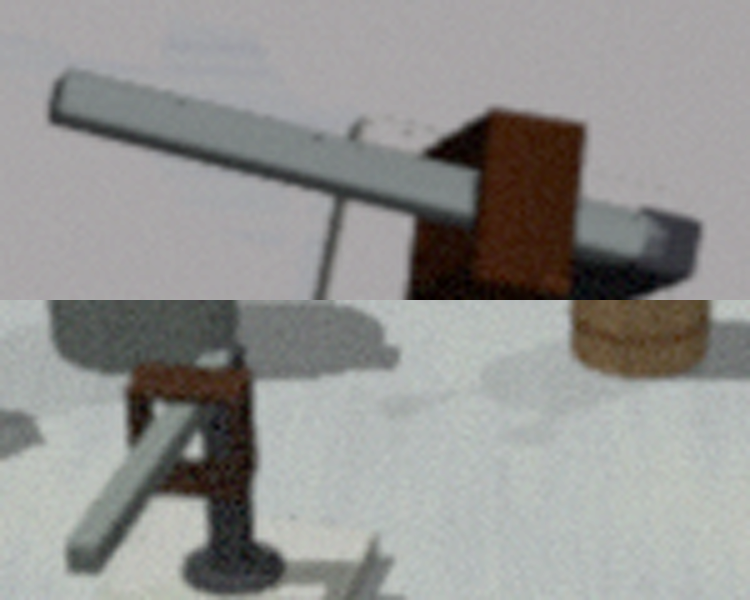

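View pics/c3.png

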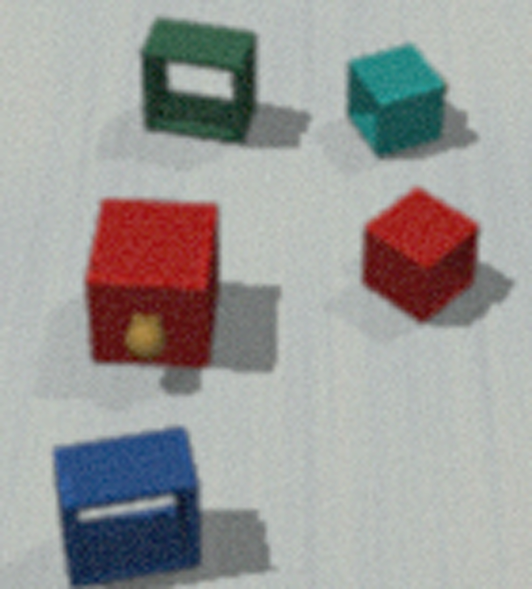

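```bash
cat > fit.py <<'E'
import numpy as np
from scipy.optimize import least_squares
from plant import ctrl
M={n:ctrl.camera_model(n) for n in("top","side")}
def proj(n,X):
    m=M[n]; c=m["R"]@X.T+np.array(m["t"])[:,None]; p=m["intrinsics"]@c; return (p[:2]/p[2]).T
def fit(obs,z,p0,fz=False):
    "obs: (cam, local xyz m, px); solves x,y,yaw(deg) [,z]"
    def f(p):
        a=np.radians(p[2]); R=np.array([[np.cos(a),-np.sin(a),0],[np.sin(a),np.cos(a),0],[0,0,1]])
        o=np.array([p[0],p[1],p[3] if fz else z]); r=[]
        for n,l,q in obs: r+=list(proj(n,(R@np.array(l)+o)[None])[0]-q)
        return np.array(r)
    s=least_squares(f,list(p0)+([z] if fz else []),x_scale=[.1,.1,10]+([.1] if fz else []))
    return s.x.round(4),np.abs(s.fun).max().round(2)
def px(x,y,k,ox,oy): return np.array([(x+.5)/k-.5+ox,(y+.5)/k-.5+oy])
E
python3 - <<'E'
from fit import *
T=lambda x,y:px(x,y,4,165,200); S=lambda x,y:px(x,y,3.8,260,230)
def box(l,t,s):
    w,h,l=.025,.025,l/2
    # top view: TL(+x,+y) TR(+x,-y) BR(-x,-y) BL(-x,+y)
    tl=[(w,l,h),(w,-l,h),(-w,-l,h),(-w,l,h)]
    # side: farleft(+x,-y) farright(-x,-y) nearright(-x,+y) nearleft(+x,+y), bottom nearleft, nearright
    sl=[(w,-l,h),(-w,-l,h),(-w,l,h),(w,l,h),(w,l,-h),(-w,l,-h)]
    to=[("top",a,T(*b)) for a,b in zip(tl,t)]; so=[("side",a,S(*b)) for a,b in zip(sl,s)]
    for o in(to,so,to+so): print(fit(o,.025,[.4,.2,0]))
print("blue");box(.028,[(37,62),(104,48),(127,177),(60,187)],[(55,447),(187,428),(200,488),(65,505),(72,585),(200,570)])
print("cap");box(.05,[(331,65),(461,75),(452,205),(320,192)],[(103,200),(218,205),(212,290),(88,282),(93,362),(210,366)])
print("green");box(.028,[(724,107),(791,127),(758,250),(688,232)],[(157,18),(257,33),(250,67),(143,54),(147,130),(245,140)])
A=lambda x,y:px(x,y,5,430,145); B=lambda x,y:px(x,y-300,5,240,120)
h=.007
to=[("top",(h,0,h),A(72,70)),("top",(-h,0,h),A(62,113)),("top",(-h,0,-h),A(52,121))]
so=[("side",(h,0,h),B(68,545)),("side",(-h,0,h),B(98,548)),("side",(h,0,-h),B(70,570)),("side",(-h,0,-h),B(97,573))]
print("rod");
for o in(to,so,to+so): print(fit(o,.12,[.5,-.1,0]))
print(fit(to+so,.12,[.5,-.1,0],True))
# rod direction from top face edges, top view
def ray(n,q,z):
    m=M[n];R=m["R"];t=np.array(m["t"]);d=R.T@np.linalg.solve(m["intrinsics"],[*q,1]);c=-R.T@t;return c+d*(z-c[2])/d[2]
for a,b in(((72,70),(478,170)),((62,113),(472,215))):
    P,Q=ray("top",A(*a),.127),ray("top",A(*b),.127); d=P-Q; print(P,Q,np.degrees(np.arctan2(-d[0],d[1])))
# wooden ring top face, z~.12-.012+.025
for q in((492,108),(585,123),(570,292),(475,278)): print("wood",ray("top",A(*q),.133)[:2])
E
```

```text
blue
(array([ 0.5074,  0.3378, 13.1437]), np.float64(0.96))
(array([ 0.5051,  0.3406, 10.8838]), np.float64(1.51))
(array([ 0.5061,  0.3392, 12.0481]), np.float64(2.33))
cap
(array([ 0.5051,  0.2223, -2.6371]), np.float64(0.7))
(array([ 0.5022,  0.2257, -2.417 ]), np.float64(1.55))
(array([ 0.5035,  0.2237, -2.1933]), np.float64(1.99))
green
(array([  0.4923,   0.0904, -14.161 ]), np.float64(0.62))
(array([  0.4888,   0.0924, -10.119 ]), np.float64(1.76))
(array([  0.4905,   0.091 , -12.3275]), np.float64(1.99))
rod
(array([  0.6024,  -0.0311, -11.7441]), np.float64(0.95))
(array([  0.5991,  -0.0274, -21.6972]), np.float64(1.15))
(array([  0.6011,  -0.0307, -13.4005]), np.float64(1.76))
(array([  0.6017,  -0.0318, -14.9502,   0.1178]), np.float64(1.79))
[ 0.60791082 -0.03220532  0.127     ] [ 0.5834612  -0.14652113  0.127     ] -12.072413892811014
[ 0.59549588 -0.02937477  0.127     ] [ 0.57056242 -0.1445531   0.127     ] -12.21474136238407
wood [ 0.59967667 -0.1482079 ]
wood [ 0.59635895 -0.17433417]
wood [ 0.54840303 -0.16887481]
wood [ 0.55141919 -0.14240571]
```

Confirmed: the larger red part with a knob is at (263,235) in the top view, and the other red one is clearly smaller. Measurements:
- **Blue ring:** (506, 339) mm, yaw 12.3°
- **Cap:** (503.5, 224) mm, yaw -2.4°
- **Rod tip:** (601, -30.5) mm, yaw -12.1°

Next I move above the blue ring.

Call:
step_arm(rows=[[0,[10,-9,0],[0,0,-0.03]],[0,[28,-25,0],[0,0,-0.09]],[0,[48,-43,0],[0,0,-0.15]],[0,[68,-61,0],[0,0,-0.22]],[0,[88,-79,0],[0,0,-0.28]]])

```text
clock: 0.52
tool_pos: [0.2426, 0.5768, 0.1999]
orientation: [180.0, -0.0, -29.4]
force: [1.0, 0.2, -0.4]
opening: 0.0882
gripper_force: 0.0
```

Call:
step_arm(rows=[[0,[20,-18,0],[0,0,-0.06]],[0,[40,-36,0],[0,0,-0.12]],[0,[60,-54,0],[0,0,-0.18]],[0,[80,-72,0],[0,0,-0.24]],[0,[100,-90,0],[0,0,-0.3]]])

```text
clock: 0.93
tool_pos: [0.3427, 0.4866, 0.2001]
orientation: [180.0, -0.0, -46.6]
force: [1.4, -0.4, -0.5]
opening: 0.0875
gripper_force: 0.0
```

Call:
step_arm(rows=[[0,[20,-18,0],[0,0,-0.06]],[0,[40,-36,0],[0,0,-0.12]],[0,[60,-54,0],[0,0,-0.18]],[0,[80,-72,0],[0,0,-0.24]],[0,[100,-90,0],[0,0,-0.3]]])

```text
clock: 1.35
tool_pos: [0.4426, 0.3966, 0.2001]
orientation: [180.0, -0.0, -63.8]
force: [0.2, 0.2, 0.0]
opening: 0.0874
gripper_force: 0.0
```

Call:
step_arm(rows=[[0,[20,-18,0],[0,0,-0.08]],[0,[40,-36,0],[0,0,-0.16]],[0,[56,-51,0],[0,0,-0.22]],[0,[64,-59,0],[0,0,-0.246]],[0,[64,-59,0],[0,0,-0.246]]])

```text
clock: 1.77
tool_pos: [0.5069, 0.3371, 0.1999]
orientation: [180.0, -0.0, -77.9]
force: [1.1, 0.2, -0.4]
opening: 0.0878
gripper_force: 0.0
```

Call:
step_arm(rows=[[0,[0,0,-15],[0,0,0]],[0,[0,0,-35],[0,0,0]],[0,[0,1,-60],[0,0,0]],[0,[0,1,-85],[0,0,0]],[0,[0,1,-110],[0,0,0]]])

```text
clock: 2.18
tool_pos: [0.5051, 0.3407, 0.0894]
orientation: [-180.0, 0.0, -77.6]
force: [0.3, 0.1, 0.2]
opening: 0.0875
gripper_force: 0.0
```

Call:
step_arm(rows=[[0,[0,0,-25],[0,0,0]],[0,[0,0,-50],[0,0,0]],[0,[0,0,-70],[0,0,0]],[0,[0,0,-82],[0,0,0]],[0,[0,0,-82],[0,0,0]]])

```text
clock: 2.6
tool_pos: [0.5036, 0.339, 0.0051]
orientation: [179.7, -0.2, -77.6]
force: [-0.1, -1.2, -0.1]
opening: 0.0878
gripper_force: 0.0
```

Call:
step_arm(rows=[[0.2,[0,0,0],[0,0,0]],[0.4,[0,0,0],[0,0,0]],[0.6,[0,0,0],[0,0,0]],[0.8,[0,0,0],[0,0,0]],[0.8,[0,0,0],[0,0,0]]])

```text
clock: 3.02
tool_pos: [0.5061, 0.3407, 0.0092]
orientation: [-179.9, 0.1, -77.7]
force: [-0.3, 0.3, 0.5]
opening: 0.0598
gripper_force: 0.0
```

Call:
step_arm(rows=[[0.8,[0,0,0],[0,0,0]],[0.8,[0,0,0],[0,0,0]],[0.8,[0,0,0],[0,0,0]],[0.8,[0,0,0],[0,0,0]],[0.8,[0,0,0],[0,0,0]]])

```text
clock: 3.43
tool_pos: [0.5059, 0.3404, 0.0088]
orientation: [-180.0, 0.0, -77.7]
force: [-1.5, -1.2, 6.2]
opening: 0.0496
gripper_force: 29.9
```

Call:
step_arm(rows=[[0.8,[0,0,8],[0,0,0]],[0.8,[0,0,25],[0,0,0]],[0.8,[0,0,50],[0,0,0]],[0.8,[0,0,75],[0,0,0]],[0.8,[0,0,94],[0,0,0]]])

```text
clock: 3.85
tool_pos: [0.5062, 0.3404, 0.1044]
orientation: [-179.9, 0.0, -77.7]
force: [0.3, 0.7, -0.1]
opening: 0.0496
gripper_force: 29.9
```

Call:
step_arm(rows=[[0.8,[3,-10,0],[0,0,-0.02]],[0.8,[10,-28,0],[0,0,-0.05]],[0.8,[17,-50,0],[0,0,-0.08]],[0.8,[26,-75,0],[0,0,-0.11]],[0.8,[35,-100,0],[0,0,-0.14]]])

```text
clock: 4.27
tool_pos: [0.5407, 0.2392, 0.1022]
orientation: [180.0, -0.0, -85.8]
force: [-0.9, 0.2, -0.3]
opening: 0.0495
gripper_force: 29.9
```

Call:
step_arm(rows=[[0.8,[9,-25,0],[0,0,-0.04]],[0.8,[18,-50,0],[0,0,-0.08]],[0.8,[26,-75,0],[0,0,-0.11]],[0.8,[35,-100,0],[0,0,-0.15]],[0.8,[44,-125,0],[0,0,-0.18]]])

```text
clock: 4.68
tool_pos: [0.5847, 0.1137, 0.1022]
orientation: [180.0, -0.0, -96.2]
force: [0.5, -0.1, -0.4]
opening: 0.0497
gripper_force: 29.9
```

Call:
step_arm(rows=[[0.8,[9,-25,0],[0,0,-0.04]],[0.8,[17,-48,0],[0,0,-0.08]],[0.8,[24,-68,0],[0,0,-0.1]],[0.8,[28,-82,0],[0,0,-0.106]],[0.8,[29,-87,0],[0,0,-0.106]]])

```text
clock: 5.1
tool_pos: [0.6139, 0.0262, 0.102]
orientation: [180.0, -0.0, -102.2]
force: [-0.1, 0.2, 0.3]
opening: 0.0498
gripper_force: 29.9
```

```bash
python3 - <<'E'
from plant import ctrl
import cv2,numpy as np
t=ctrl.snapshot("top"); s=ctrl.snapshot("side"); print(ctrl.get_obs()["tool_pos"],ctrl.get_obs()["orientation"])
c=lambda im,x,y,w,h,k: np.clip(cv2.resize(im[y:y+h,x:x+w,::-1],None,fx=k,fy=k,interpolation=cv2.INTER_CUBIC)*1.6,0,255).astype(np.uint8)
cv2.imwrite("pics/p1.png",np.vstack([c(t,340,90,200,75*2,2) ,c(s,220,110,200,150,2)]) )
E
```

```text
[0.61357128 0.02742891 0.10201511] [ 1.79970949e+02 -8.29694681e-03 -1.02150686e+02]
```

View pics/p1.png

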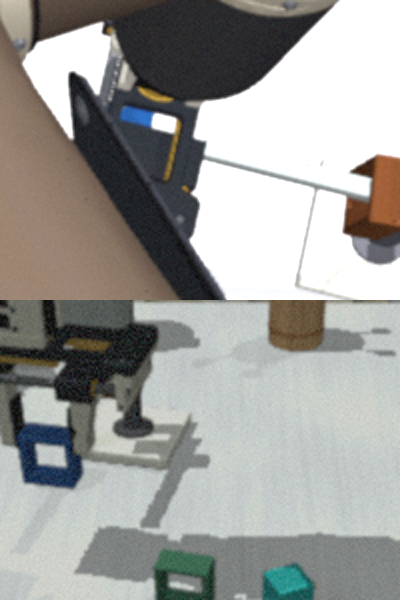

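The blue ring is held level in the side view, with its face around pixel (245,188). In the top view the gripper hides it, and the rod shows from (441,168) rightward. I'll check its pose by projection.

```bash
python3 - <<'E'
from fit import *
import cv2
B=lambda x,y:px(x,y-300,2,220,110)
w,l=.025,.014
obs=[("side",a,B(*b)) for a,b in zip([(w,l,w),(-w,l,w),(-w,l,-w),(w,l,-w)],[(20,425),(80,433),(79,488),(23,481)])]
print(fit(obs,.119,[.61,.03,-12]),fit(obs,.119,[.61,.03,-12],True))
u=np.array([np.sin(-np.radians(-12.1)),np.cos(np.radians(12.1)),0]);T=np.array([.601,-.0305,.119])
X=lambda s:T+u*s
print(X(.058),X(-.078))
E
```

```text
(array([ 0.6094,  0.0178, -8.7064]), np.float64(2.92)) (array([  0.5892,   0.1045, -13.2893,   0.1732]), np.float64(1.88))
[0.61315788 0.02621143 0.119     ] [ 0.58464975 -0.10676709  0.119     ]
```

Call:
step_arm(rows=[[0.8,[-2,-8,0],[0,0,0]],[0.8,[-4,-18,0],[0,0,0]],[0.8,[-6,-28,0],[0,0,0]],[0.8,[-8,-38,0],[0,0,0]],[0.8,[-10,-47,0],[0,0,0]]])

```text
clock: 5.62
tool_pos: [0.6033, -0.0196, 0.1024]
orientation: [-180.0, 0.0, -102.1]
force: [0.7, 0.1, -0.3]
opening: 0.0492
gripper_force: 29.9
```

Call:
step_arm(rows=[[0.8,[-2,-7,0],[0,0,0]],[0.8,[-3,-14,0],[0,0,0]],[0.8,[-5,-21,0],[0,0,0]],[0.8,[-6,-28,0],[0,0,0]],[0.8,[-7,-33,0],[0,0,0]]])

```text
clock: 6.03
tool_pos: [0.5966, -0.0526, 0.1023]
orientation: [180.0, -0.0, -102.1]
force: [0.7, -0.1, -0.8]
opening: 0.0497
gripper_force: 29.9
```

Call:
step_arm(rows=[[0.8,[-2,-10,0],[0,0,0]],[0.8,[-5,-24,0],[0,0,0]],[0.8,[-8,-38,0],[0,0,0]],[0.8,[-11,-50,0],[0,0,0]],[0.8,[-12,-55,0],[0,0,0]]])

```text
clock: 6.45
tool_pos: [0.584, -0.1088, 0.1022]
orientation: [180.0, -0.0, -102.2]
force: [-0.5, -0.3, -0.5]
opening: 0.0501
gripper_force: 29.9
```

Call:
step_arm(rows=[[0.8,[0,0,-2],[0,0,0]],[0.8,[0,0,-4],[0,0,0]],[0.8,[0,0,-6],[0,0,0]],[0.8,[0,0,-8],[0,0,0]],[0.8,[0,0,-9],[0,0,0]]])

```text
clock: 6.87
tool_pos: [0.5847, -0.1063, 0.0928]
orientation: [180.0, -0.0, -102.1]
force: [-0.1, -0.1, 0.1]
opening: 0.0496
gripper_force: 29.9
```

```bash
python3 - <<'E'
from plant import ctrl
import cv2,numpy as np
t=ctrl.snapshot("top"); s=ctrl.snapshot("side"); o=ctrl.get_obs(); print(o["tool_pos"],o["force"],o["moment"])
c=lambda im,x,y,w,h,k: np.clip(cv2.resize(im[y:y+h,x:x+w,::-1],None,fx=k,fy=k,interpolation=cv2.INTER_CUBIC)*1.3,0,255).astype(np.uint8)
cv2.imwrite("pics/p2.png",np.vstack([c(t,420,120,150,100,3),c(s,220,90,150,100,3)]) )
E
```

```text
[ 0.58466901 -0.10634666  0.09288235] [-0.10594225 -0.54704475  0.21458677] [ 0.13800091 -0.03148108 -0.01430029]
```

View pics/p2.png

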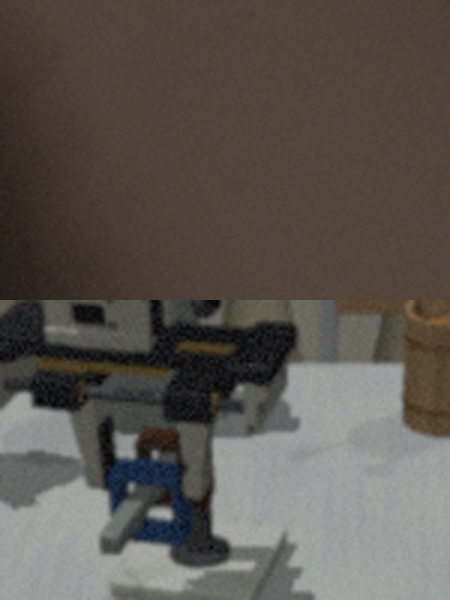

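The rod passes through the blue ring, near side-view pixel (270,155). I'll lower 2 mm, release and lift.

Call:
step_arm(rows=[[0.8,[0,0,-1],[0,0,0]],[0.8,[0,0,-2],[0,0,0]],[0.8,[0,0,-2],[0,0,0]],[0.4,[0,0,-2],[0,0,0]],[0,[0,0,-2],[0,0,0]]])

```text
clock: 7.38
tool_pos: [0.5848, -0.1067, 0.0913]
orientation: [-180.0, 0.0, -102.1]
force: [0.7, -0.0, 0.9]
opening: 0.0551
gripper_force: 0.0
```

Call:
step_arm(rows=[[0,[0,0,0],[0,0,0]],[0,[0,0,0],[0,0,0]],[0,[0,0,0],[0,0,0]],[0,[0,0,0],[0,0,0]],[0,[0,0,0],[0,0,0]]])

```text
clock: 7.8
tool_pos: [0.5847, -0.1068, 0.0912]
orientation: [180.0, -0.0, -102.1]
force: [-0.1, 0.2, -0.6]
opening: 0.0852
gripper_force: 0.0
```

Call:
step_arm(rows=[[0,[0,0,8],[0,0,0]],[0,[0,0,30],[0,0,0]],[0,[0,0,55],[0,0,0]],[0,[0,0,82],[0,0,0]],[0,[0,0,109],[0,0,0]]])

```text
clock: 8.22
tool_pos: [0.5845, -0.1069, 0.202]
orientation: [-180.0, -0.0, -102.1]
force: [0.4, 0.3, -0.1]
opening: 0.0872
gripper_force: 0.0
```

Call:
step_arm(rows=[[0,[-3,10,0],[0,0,0.01]],[0,[-8,32,0],[0,0,0.02]],[0,[-14,57,0],[0,0,0.03]],[0,[-20,82,0],[0,0,0.04]],[0,[-27,110,0],[0,0,0.057]]])

```text
clock: 8.63
tool_pos: [0.5575, 0.0039, 0.2008]
orientation: [-180.0, 0.0, -98.8]
force: [0.8, -0.0, -0.1]
opening: 0.0874
gripper_force: 0.0
```

Call:
step_arm(rows=[[0,[-7,28,0],[0,0,0.01]],[0,[-14,56,0],[0,0,0.03]],[0,[-21,84,0],[0,0,0.04]],[0,[-28,112,0],[0,0,0.06]],[0,[-34,139,0],[0,0,0.07]]])

```text
clock: 9.05
tool_pos: [0.5232, 0.1437, 0.201]
orientation: [-180.0, 0.0, -94.7]
force: [0.8, -0.2, -0.7]
opening: 0.0879
gripper_force: 0.0
```

Call:
step_arm(rows=[[0,[-6,25,0],[0,0,0.01]],[0,[-12,48,0],[0,0,0.03]],[0,[-17,68,0],[0,0,0.04]],[0,[-20,80,0],[0,0,0.044]],[0,[-20.5,82,0],[0,0,0.044]]])

```text
clock: 9.47
tool_pos: [0.5029, 0.226, 0.2006]
orientation: [-180.0, 0.0, -92.2]
force: [-0.8, -0.2, -0.5]
opening: 0.0882
gripper_force: 0.0
```

Call:
step_arm(rows=[[0,[0,0,-15],[0,0,0]],[0,[0,0,-35],[0,0,0]],[0,[0,0,-60],[0,0,0]],[0,[0,0,-85],[0,0,0]],[0,[0,0,-110],[0,0,0]]])

```text
clock: 9.88
tool_pos: [0.5036, 0.2235, 0.0897]
orientation: [-180.0, 0.0, -92.3]
force: [0.9, 1.2, 0.4]
opening: 0.0877
gripper_force: 0.0
```

Call:
step_arm(rows=[[0,[0,0,-25],[0,0,0]],[0,[0,0,-50],[0,0,0]],[0,[0,0,-70],[0,0,0]],[0,[0,0,-82],[0,0,0]],[0,[0,0,-82],[0,0,0]]])

```text
clock: 10.3
tool_pos: [0.5019, 0.2221, 0.0057]
orientation: [179.8, -0.2, -92.4]
force: [-0.8, -0.0, -0.7]
opening: 0.0875
gripper_force: 0.0
```

```bash
python3 - <<'E'
from plant import ctrl
import cv2,numpy as np
s=ctrl.snapshot("side"); o=ctrl.get_obs(); print(o["tool_pos"],o["orientation"],o["force"])
c=lambda im,x,y,w,h,k: np.clip(cv2.resize(im[y:y+h,x:x+w,::-1],None,fx=k,fy=k,interpolation=cv2.INTER_CUBIC)*1.3,0,255).astype(np.uint8)
cv2.imwrite("pics/p3.png",c(s,220,110,190,230,2.5))
E
```

```text
[0.50279553 0.22284747 0.0072702 ] [ 1.79886507e+02 -1.26345904e-01 -9.23414581e+01] [0.36238915 0.33862393 0.81481895]
```

View pics/p3.png

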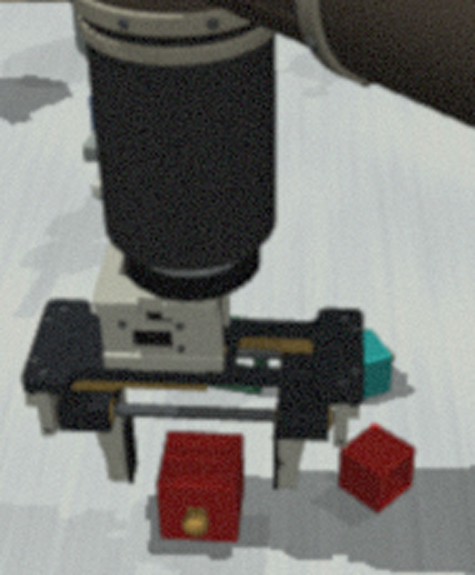

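The fingers straddle the large red cap, which sits near side-view pixel (300,305). I'll close, lift and carry it to the front of the rod.

Call:
step_arm(rows=[[0.2,[0,0,0],[0,0,0]],[0.4,[0,0,0],[0,0,0]],[0.6,[0,0,0],[0,0,0]],[0.8,[0,0,0],[0,0,0]],[0.8,[0,0,0],[0,0,0]]])

```text
clock: 10.77
tool_pos: [0.5036, 0.2245, 0.009]
orientation: [-179.9, 0.1, -92.3]
force: [-0.6, 0.2, -0.7]
opening: 0.0593
gripper_force: 0.0
```

Call:
step_arm(rows=[[0.8,[0,0,0],[0,0,0]],[0.8,[0,0,0],[0,0,0]],[0.8,[0,0,0],[0,0,0]],[0.8,[0,0,0],[0,0,0]],[0.8,[0,0,0],[0,0,0]]])

```text
clock: 11.18
tool_pos: [0.5034, 0.2244, 0.0086]
orientation: [-180.0, 0.0, -92.3]
force: [-1.2, -0.9, 5.2]
opening: 0.0502
gripper_force: 29.9
```

Call:
step_arm(rows=[[0.8,[0,0,8],[0,0,0]],[0.8,[0,0,25],[0,0,0]],[0.8,[0,0,50],[0,0,0]],[0.8,[0,0,75],[0,0,0]],[0.8,[0,0,94],[0,0,0]]])

```text
clock: 11.6
tool_pos: [0.5036, 0.2244, 0.1044]
orientation: [-179.9, 0.0, -92.3]
force: [0.5, 1.4, -0.8]
opening: 0.0499
gripper_force: 29.9
```

Call:
step_arm(rows=[[0.8,[6,-10,0],[0,0,-0.01]],[0.8,[16,-28,0],[0,0,-0.03]],[0.8,[28,-50,0],[0,0,-0.05]],[0.8,[42,-74,0],[0,0,-0.07]],[0.8,[56,-99,0],[0,0,-0.09]]])

```text
clock: 12.02
tool_pos: [0.5594, 0.1242, 0.1022]
orientation: [180.0, -0.0, -97.5]
force: [-0.1, -0.2, -0.8]
opening: 0.0495
gripper_force: 29.9
```

Call:
step_arm(rows=[[0.8,[14,-24,0],[0,0,-0.02]],[0.8,[28,-48,0],[0,0,-0.04]],[0.8,[40,-70,0],[0,0,-0.06]],[0.8,[50,-88,0],[0,0,-0.081]],[0.8,[54,-96,0],[0,0,-0.081]]])

```text
clock: 12.43
tool_pos: [0.6138, 0.0267, 0.1016]
orientation: [180.0, -0.0, -102.3]
force: [-0.6, 1.3, -0.9]
opening: 0.0499
gripper_force: 29.9
```

```bash
python3 - <<'E'
from plant import ctrl
import cv2,numpy as np
s=ctrl.snapshot("side"); o=ctrl.get_obs(); print(o["tool_pos"],o["orientation"],o["force"])
c=lambda im,x,y,w,h,k: np.clip(cv2.resize(im[y:y+h,x:x+w,::-1],None,fx=k,fy=k,interpolation=cv2.INTER_CUBIC)*1.4,0,255).astype(np.uint8)
cv2.imwrite("pics/p4.png",c(s,210,100,140,120,4))
E
```

```text
[0.61390147 0.02641541 0.10156908] [ 1.79950163e+02 -4.68849730e-02 -1.02232001e+02] [ 0.92444518 -0.84220273 -0.20017354]
```

View pics/p4.png

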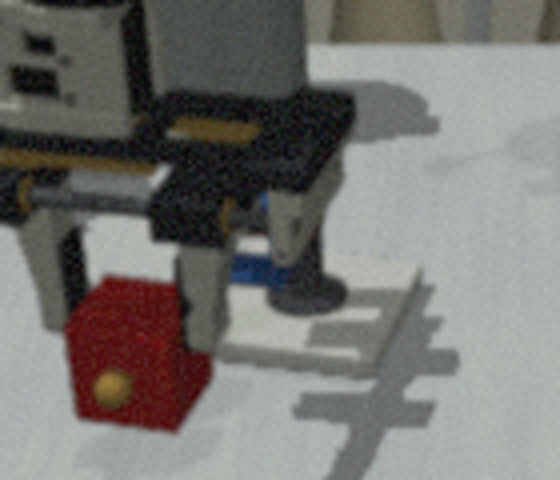

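The cap is held level, mouth toward the rod, with its knob at side-view pixel (238,197). I'll slide it on.

Call:
step_arm(rows=[[0.8,[-2,-8,0],[0,0,0]],[0.8,[-4,-17,0],[0,0,0]],[0.8,[-6,-26,0],[0,0,0]],[0.8,[-7,-34,0],[0,0,0]],[0.8,[-8.5,-40,0],[0,0,0]]])

```text
clock: 12.9
tool_pos: [0.6043, -0.0114, 0.1025]
orientation: [-180.0, 0.0, -102.1]
force: [0.1, -0.2, -0.6]
opening: 0.0497
gripper_force: 29.9
```

Call:
step_arm(rows=[[0.8,[-1.5,-6,0],[0,0,0]],[0.8,[-2.5,-12,0],[0,0,0]],[0.8,[-4,-18,0],[0,0,0]],[0.8,[-5,-23,0],[0,0,0]],[0.8,[-6,-28,0],[0,0,0]]])

```text
clock: 13.32
tool_pos: [0.5986, -0.0392, 0.1023]
orientation: [180.0, 0.0, -102.1]
force: [-0.3, -0.2, 0.0]
opening: 0.0503
gripper_force: 29.9
```

Call:
step_arm(rows=[[0.8,[-0.2,-1,0],[0,0,0]],[0.8,[-0.4,-2,0],[0,0,0]],[0.8,[-0.6,-3,0],[0,0,0]],[0.8,[-0.8,-4,0],[0,0,0]],[0.8,[-1,-5,0],[0,0,0]]])

```text
clock: 13.73
tool_pos: [0.5978, -0.0437, 0.1022]
orientation: [-180.0, 0.0, -102.1]
force: [0.1, 0.6, -0.3]
opening: 0.05
gripper_force: 29.9
```

Call:
step_arm(rows=[[0.8,[-0.2,-1,0],[0,0,0]],[0.8,[-0.4,-2,0],[0,0,0]],[0.8,[-0.6,-3,0],[0,0,0]],[0.8,[-0.8,-4,0],[0,0,0]],[0.8,[-0.8,-4,0],[0,0,0]]])

```text
clock: 14.15
tool_pos: [0.5974, -0.0461, 0.1021]
orientation: [-180.0, 0.1, -102.1]
force: [0.0, 6.9, -0.7]
opening: 0.0499
gripper_force: 29.9
```

Call:
step_arm(rows=[[0.8,[-0.1,-0.5,0],[0,0,0]],[0.8,[-0.2,-1,0],[0,0,0]],[0.8,[-0.3,-1.5,0],[0,0,0]],[0.8,[-0.4,-2,0],[0,0,0]],[0.8,[-0.4,-2,0],[0,0,0]]])

```text
clock: 14.57
tool_pos: [0.5974, -0.0464, 0.102]
orientation: [-179.9, 0.3, -102.1]
force: [-0.4, 15.1, -0.8]
opening: 0.0495
gripper_force: 29.9
```

The cap's end wall meets the rod tip, with 15 N along y. I'll ease off and lower it.

Call:
step_arm(rows=[[0.8,[0.3,1.3,0],[0,0,0]],[0.8,[0.5,2.5,0],[0,0,0]],[0.8,[0.5,2.5,-2],[0,0,0]],[0.8,[0.5,2.5,-4],[0,0,0]],[0.8,[0.5,2.5,-6],[0,0,0]]])

```text
clock: 14.98
tool_pos: [0.5985, -0.0464, 0.097]
orientation: [-179.8, 0.1, -102.1]
force: [0.8, 5.1, 2.8]
opening: 0.0495
gripper_force: 29.9
```

Call:
step_arm(rows=[[0.8,[0,0,-1],[0,0,0]],[0.8,[0,0,-2],[0,0,0]],[0.8,[0,0,-3],[0,0,0]],[0.8,[0,0,-4],[0,0,0]],[0.8,[0,0,-4],[0,0,0]]])

```text
clock: 15.4
tool_pos: [0.5985, -0.0465, 0.0928]
orientation: [-179.8, 0.1, -102.1]
force: [2.9, 5.4, 0.0]
opening: 0.0498
gripper_force: 29.9
```

```bash
python3 - <<'E'
from plant import ctrl
import cv2,numpy as np
s=ctrl.snapshot("side"); o=ctrl.get_obs(); print(o["tool_pos"],o["orientation"],o["force"],o["moment"])
c=lambda im,x,y,w,h,k: np.clip(cv2.resize(im[y:y+h,x:x+w,::-1],None,fx=k,fy=k,interpolation=cv2.INTER_CUBIC)*1.4,0,255).astype(np.uint8)
cv2.imwrite("pics/p5.png",c(s,210,100,140,110,4))
E
```

```text
[ 0.5985261  -0.04656399  0.09276087] [-1.79846828e+02  9.37177350e-02 -1.02076500e+02] [1.33945374 5.42797111 0.47043428] [ 2.14001813 -0.8626822   0.01687603]
```

Call:
step_arm(rows=[[0.8,[0,0,-0.5],[0,0,0]],[0.8,[0,0,-1],[0,0,0]],[0.8,[0,0.5,-1.5],[0,0,0]],[0.8,[0,0.5,-1.5],[0,0,0]],[0.8,[0,0.5,-1.5],[0,0,0]]])

```text
clock: 15.87
tool_pos: [0.5985, -0.0466, 0.0916]
orientation: [-179.8, 0.0, -102.1]
force: [3.4, 3.6, 4.5]
opening: 0.0498
gripper_force: 29.9
```

Vertical contact is felt at 4.5 N, so the cap rests on the rod. I'll release and lift clear, then move away so the top camera can see it.

Call:
step_arm(rows=[[0.6,[0,0,0],[0,0,0]],[0.4,[0,0,0],[0,0,0]],[0.2,[0,0,0],[0,0,0]],[0,[0,0,0],[0,0,0]],[0,[0,0,0],[0,0,0]]])

```text
clock: 16.28
tool_pos: [0.596, -0.0473, 0.09]
orientation: [179.9, -0.1, -102.1]
force: [-1.3, -0.0, -0.1]
opening: 0.0668
gripper_force: 0.0
```

Call:
step_arm(rows=[[0,[0,0,0],[0,0,0]],[0,[0,0,0],[0,0,0]],[0,[0,0,0],[0,0,0]],[0,[0,0,0],[0,0,0]],[0,[0,0,0],[0,0,0]]])

```text
clock: 16.7
tool_pos: [0.597, -0.0468, 0.0907]
orientation: [180.0, -0.0, -102.1]
force: [-0.2, 0.0, -0.8]
opening: 0.0873
gripper_force: 0.0
```

Call:
step_arm(rows=[[0,[0,0,8],[0,0,0]],[0,[0,0,30],[0,0,0]],[0,[0,0,55],[0,0,0]],[0,[0,0,82],[0,0,0]],[0,[0,0,109],[0,0,0]]])

```text
clock: 17.12
tool_pos: [0.5968, -0.0469, 0.2015]
orientation: [180.0, -0.0, -102.1]
force: [0.7, 1.0, 0.4]
opening: 0.0879
gripper_force: 0.0
```

Call:
step_arm(rows=[[0,[-5,15,0],[0,0,0]],[0,[-10,40,0],[0,0,0]],[0,[-15,70,0],[0,0,0]],[0,[-20,100,0],[0,0,0]],[0,[-25,130,0],[0,0,0]]])

```text
clock: 17.53
tool_pos: [0.5718, 0.0843, 0.2007]
orientation: [-180.0, 0.0, -102.1]
force: [-0.9, 0.2, -0.2]
opening: 0.0876
gripper_force: 0.0
```

Call:
step_arm(rows=[[0,[-5,30,0],[0,0,0]],[0,[-10,60,0],[0,0,0]],[0,[-15,90,0],[0,0,0]],[0,[-20,120,0],[0,0,0]],[0,[-25,150,0],[0,0,0]]])

```text
clock: 17.95
tool_pos: [0.5466, 0.2347, 0.2007]
orientation: [-180.0, 0.0, -102.1]
force: [0.8, 0.4, 0.4]
opening: 0.0876
gripper_force: 0.0
```

Call:
step_arm(rows=[[0,[-5,30,0],[0,0,0]],[0,[-10,60,0],[0,0,0]],[0,[-15,80,0],[0,0,0]],[0,[-20,95,0],[0,0,0]],[0,[-20,100,0],[0,0,0]]])

```text
clock: 18.37
tool_pos: [0.5263, 0.3352, 0.2001]
orientation: [-180.0, 0.0, -102.0]
force: [0.5, -1.5, -0.2]
opening: 0.0879
gripper_force: 0.0
```

```bash
python3 - <<'E'
from plant import ctrl
import cv2,numpy as np
t=ctrl.snapshot("top"); s=ctrl.snapshot("side"); o=ctrl.get_obs(); print(o["clock"],o["tool_pos"],o["opening"])
c=lambda im,x,y,w,h,k: np.clip(cv2.resize(im[y:y+h,x:x+w,::-1],None,fx=k,fy=k,interpolation=cv2.INTER_CUBIC)*1.5,0,255).astype(np.uint8)
cv2.imwrite("pics/p6.png",np.vstack([c(t,410,130,180,75,4),c(s,220,110,180,75,4)]))
cv2.imwrite("pics/t6.png",t[:,:,::-1])
E
```

```text
18.4667 [0.52686619 0.33378279 0.19990621] 0.08765202956785195
```

View pics/p6.png

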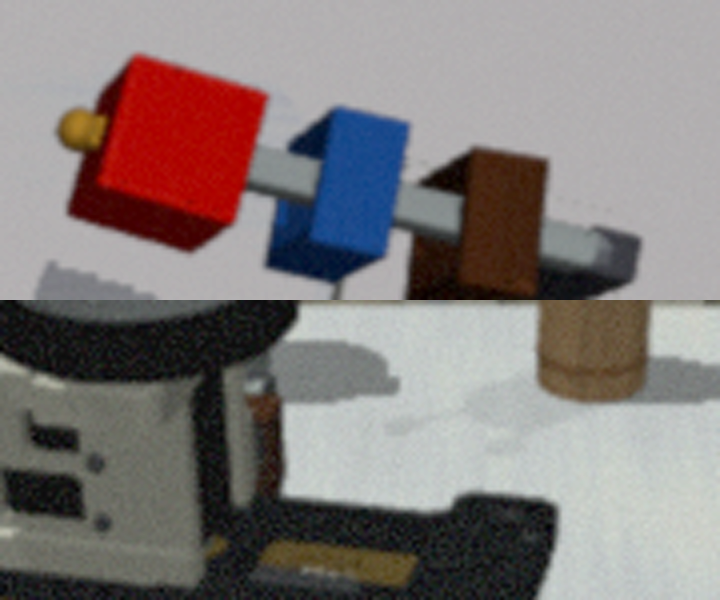

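Top view: the cap is at about (455,164), the blue ring at (500,174) and the wooden ring at (536,185), all on the rod in the right order. A quick numeric check of how far the cap is seated:

```bash
python3 - <<'E'
from fit import *
A=lambda x,y:px(x,y,4,410,130)
def f(l,pts):
    w,l=.025,l/2
    o=[("top",a,A(*b)) for a,b in zip([(w,l,w),(w,-l,w),(-w,-l,w),(-w,l,w)],pts)]
    r=fit(o,.108,[.6,-.05,-12]); d=r[0][:2]-[.6017,-.0308]; a=np.radians(12.1)
    print(r,"s",d@[np.sin(a),np.cos(a)],"free z",fit(o,.108,[.6,-.05,-12],True)[0][3])
f(.05,[(137,55),(268,95),(238,222),(97,185)])
f(.028,[(340,107),(410,123),(385,257),(316,243)])
f(.028,[(475,148),(548,160),(537,294),(462,284)])
E
```

```text
(array([  0.5986,  -0.0471, -14.6287]), np.float64(1.28)) s -0.01658768430416713 free z 0.0836
(array([  0.5855,  -0.1091, -10.7855]), np.float64(1.28)) s -0.0799562481572408 free z 0.0757
(array([ 0.5735, -0.1589, -6.4477]), np.float64(0.86)) s -0.13116527610266526 free z 0.0757
```

```bash
python3 -c "
from plant import ctrl
print(ctrl.close_job())"
```

```text
the job is handed in; nothing more can be done
None
```

The job is handed in at about 18.5 s of the 51 s allowed: the blue ring hangs on the rod ahead of the wooden ring, the red end cap hangs pushed on until its end wall met the rod tip, and I did not touch the green ring; the hand-in returned no verdict.

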